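# Pull two link eyes into line with a tapered drift pin

## Robot

A 6-joint arm with a two-finger parallel gripper is mounted at the origin on a cart in front of the work surface, level with it; the furniture and walls round the work are solid. World frame = base frame: x ahead of the robot, y to its left, z up, the work surface at z = 0. Lengths are in m, angles in rad, forces in N, time in s.
With the tool pointing down it reaches from about 0.3 to 0.95 m from the base axis. Payload 3.1 kg.
Tool frame: the origin (TCP) lies at the very end of the fingers, on their centre line; the grasp point (between the pads) lies 19 mm behind it (grip_depth is the distance from the TCP to the grasp point, in m); z points along the fingers, x is the direction in which the jaws open and shut, and the axes are right-handed (so a half turn about z gives the same grasp; the last joint's range is limited). The gripper opens to 85 mm and grips with 20 to 120 N. Pads are 22 mm wide; open, the fingers measure 114 mm over their backs; the gripper's body (76 mm by 85 mm) begins 54 mm behind the grasp point. The pads swing forward as they close: fully open they stand 13 mm farther back than shut.
Start: joints at [1.21, 0.308, 1.634, -0, 1.2, -0.07], TCP at [0.179, 0.599, 0.196] pointing down, gripper open.
Joint ranges: [-3.06, 3.06], [-0.79, 1.96], [0.05, 2.63], [-1.19, 4.34], [0.05, 2.64], [-2.94, 2.94]. Speed limits (rad/s): [2.79, 2.79, 3.14, 3.14, 3.14, 3.14].

## Interface

Orientations are given as a unit quaternion [x, y, z, w].
In Python, from workcell import * gives the robot as it stands. The module is installed in compiled form; this text tells all that it offers.
- The arm moves only by the tool send_rows, never from a script. Its argument "commands" is text: rows parted by semicolons, each of 7 numbers parted by spaces: the shift along the tool's x, y, z in mm, then the turn, a rotation vector about the tool's x, y, z in degrees, then the opening, from 0 (shut) to 1 (fully open). In form: tx ty tz rx ry rz grip; .... A call has 1 to 8 rows; each row is the pose to reach, as a shift and turn from the pose measured when the call began, along the tool's axes at that moment; what a row does not reach only later rows make up. A row lasts 1/8 s, in which the tool goes at most 62.5 mm and 10.7 degrees, less where a joint would pass 70% of its speed; a pose out of reach is approached as far as the arm can. A call with a gripper value outside its range is refused whole. The fingers move at their own pace and stop on an object; "newtons" is the grip in N (left out, the last holds). Time passes only in rows, so rows that repeat a pose let the fingers close. It gives the time, the measured TCP pose, the force and the opening at its end, in the units of the state.
- observe(): the state, without advancing time (a new reading comes with each control period).
- snapshot(name): name is "scene" or "side" or "wrist"; returns the picture (480x640x3 uint8, red, green, blue); there is no depth.
- calibration(name): a dict with "mtx" (3x3 intrinsics, pixels), "dist_coeffs" ([k1, k2, p1, p2, k3] as OpenCV has them; the pictures are not rectified), "rvec" (rotation vector, rad) and "tvec" (3), from world to camera coordinates, as OpenCV has them. Camera axes: x right, y down, z forward; pixel columns grow to the right and rows downward; lengths in m; the calibration is good to about 2 mm. A picture is of the moment at which its call begins: read the wrist's pose just before it. calibration takes no time and is no camera call; for the wrist camera it gives the pose at the moment of the call.
- sign_off(): hands the job in, once; it reports no verdict.
The state is a dict: "time": time; "q": joint angles; "joint_velocities": joint speeds; "joint_efforts": joint torques, N m; "eef_pos": TCP position; "ee_rot": TCP orientation; "contact_force": force on the tool from outside, world axes, zero at the start; "torque": the same for the moment, N m; "grip_width": opening from 0.0 (shut) to 1.0 (fully open).
Only numpy, scipy, OpenCV 4.12 (cv2) and the standard library are available. Lean on these libraries where they do the work, as an engineer would, in place of code of your own. Each camera call takes 0.05 s, during which the arm holds its last target.

## Task

The eyes of the blue and the red link are out of line with the bore of the fixture below them. Take the orange-headed tapered pin out of its stand, thread its nose down through both link holes into the bore, and press it straight down until it is fully home, its head flush on the blue link and both links drawn into line by it. Leave the pin in place and do not disturb the other things on the bench.

Things in the scene. Friction and masses are not known exactly. Their poses are not given: they have to be found in the camera images.
- fixture: Steel block on a grey foot plate, bolted to the bench; the foot is 220 x 90 x 10 mm, the block 60 mm wide and its top is 72 mm above the bench. Origin: on the bench under the bore; z up; +x points from the bore along the links to their common pivot bolt, 90 mm away. The bolt head rises to 102 mm above the bench.
- bore (a point): Centre of the bore's mouth in the top of the fixture block, 72 mm above the bench. Bore 20 mm across, 62 mm deep, upright, never moves.
- lower_hole (a point): Centre of the hole in the eye of the red lower link, at that link's upper face (82 mm above the bench). Link 10 mm thick, eye 44 mm across, hole 20 mm across. It swings level about the pivot bolt, 90 mm from the hole, stiffly: 3 to 4 N at the eye moves it, and it stays where it is left. Starts up to 4 mm to one side of the bore.
- upper_hole (a point): Centre of the hole in the eye of the blue upper link, at that link's upper face (92 mm above the bench), which is the top of the stack. Same size and stiffness as the red link, moving independently of it. Starts 3 to 5 mm to the other side of the bore.
- stand: Fixed wooden pin stand, 60 x 110 mm, 84 mm high. Origin on the bench under the hole that holds the pin (22 mm across); a spare 14 mm hole lies 55 mm from it at +y; z up.
- pin_head (a point): Centre of the pin's orange head, its grip: a ribbed cylinder 28 mm across and 36 mm high, so its flat top is 18 mm above this point and its flat underside (the shoulder) 18 mm below. The pin is 114 mm long in all, about 0.14 kg; z is its axis, from the nose to the head. In the stand it hangs upright by its shoulder, which rests on the stand's top.
- pin_shoulder (a point): Centre of the underside of the pin's head, 78 mm from the nose and 18 mm below pin_head along the pin's axis. The steel shank below it is 18.8 mm across for the first 50 mm, then tapers over 28 mm to the nose.
- pin_nose (a point): The tip of the pin's tapered nose, its lower end, 6 mm across; z is the pin's axis, up to the head. If the pin is let go when its nose is less than about 45 mm below the top of the blue link, it leans over and may bind when pressed.
- bit_holder: Bystander: black block with driver bits, 30 x 70 x 32 mm, loose; origin at its underside.
- pliers: Bystander: pliers with red handles, 63 x 184 x 13 mm, lying loose; origin at the underside.
- marker: Bystander: red and white marker pen, 17 x 135 x 16 mm, lying loose; origin at the underside.
There are look-alikes about, which are no part of the job. Leave any green look-alike of the stand alone. Of the things shaped like the part that bears pin_head, the orange one is meant.

How it is judged:
By the outcome, as a careful person would: the job done as asked, in the order asked, and still so for the second after the job is handed in, with the robot touching nothing.
It also fails if it takes over 50 s, if anything falls off the work surface, if the arm or the gripper's body presses on something with over 40 N, if the wrist force passes 120 N, or if a joint passes its speed limit or range.

## Working session

There is one attempt and no reset: what is moved stays moved. The work goes in short steps, Python scripts to look and compute and a tool call to move; the robot and the scene stay as the last step left them, time stands still between calls to the robot, and variables do not carry over. Pictures are saved under pics/ and viewed, and the job is handed in when it is done.

Besides the shell and the picture viewer there is one more tool, called after "Call:" by a JSON object that holds its "method" and its "body", one argument or row to a line. send_rows: Moves the arm, as the interface text tells. Its arguments: {"type":"object","properties":{"commands":{"type":"string"},"newtons":{"type":"number"}},"required":["commands"]}

```bash
mkdir -p pics
python3 - <<'E'
from workcell import *
import cv2,numpy as np
s=observe();print({k:np.round(v,3).tolist() for k,v in s.items()})
for n in ["scene","side","wrist"]:
    c=calibration(n);print(n,{k:np.round(v,3).tolist() for k,v in c.items()})
    im=snapshot(n);cv2.imwrite(f"pics/{n}0.png",im[...,::-1])
E
```

```text
{'time': 0.0, 'q': [1.21, 0.309, 1.635, 0.0, 1.2, -0.07], 'joint_velocities': [-0.001, 0.001, -0.002, -0.002, -0.0, 0.002], 'joint_efforts': [-0.0, -41.526, -27.665, -0.0, 0.01, -0.0], 'eef_pos': [0.179, 0.598, 0.195], 'ee_rot': [0.802, 0.597, -0.001, 0.001], 'contact_force': [0.151, -0.552, 0.461], 'torque': [-0.013, 0.016, -0.004], 'grip_width': 0.998}
scene {'mtx': [[549.757, 0.0, 319.076], [0.0, 549.757, 240.986], [0.0, 0.0, 1.0]], 'dist_coeffs': [0.043, 0.0, 0.0, 0.0, 0.0], 'rvec': [2.068, -1.0, 0.488], 'tvec': [-0.311, 0.323, 0.823]}
side {'mtx': [[614.682, 0.0, 320.862], [0.0, 614.682, 241.532], [0.0, 0.0, 1.0]], 'dist_coeffs': [-0.216, 0.0, 0.0, 0.0, 0.0], 'rvec': [0.153, 2.811, -1.241], 'tvec': [0.515, 0.054, 1.181]}
wrist {'mtx': [[400.528, 0.0, 324.456], [0.0, 400.528, 244.625], [0.0, 0.0, 1.0]], 'dist_coeffs': [-0.056, 0.0, 0.0, 0.0, 0.0], 'rvec': [-2.319, -1.728, -0.254], 'tvec': [-0.622, -0.038, 0.379]}
```

View pics/scene0.png

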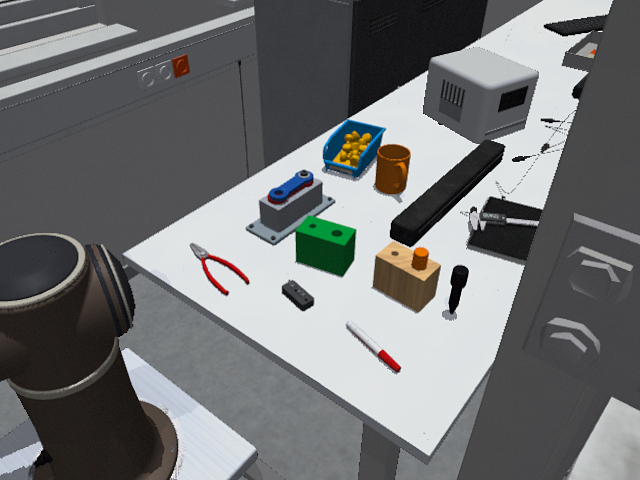

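View pics/side0.png

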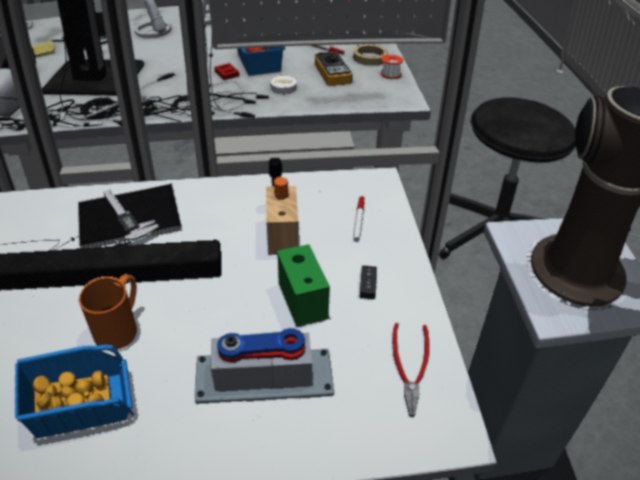

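View pics/wrist0.png

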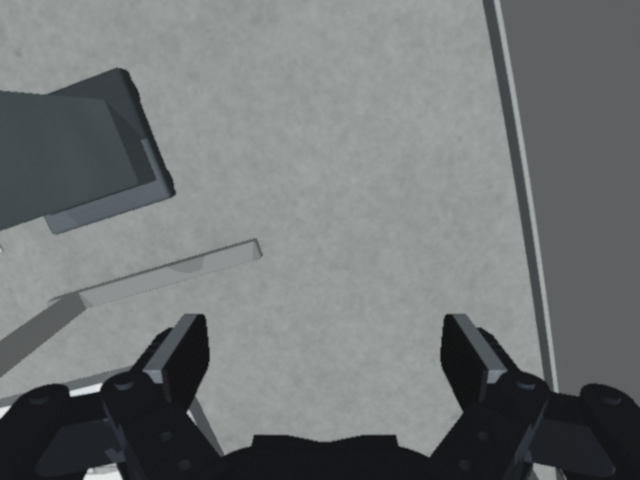

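The pictures show the orange pin head at scene (420,258) and side (281,187), with a black look-alike beside the stand at scene (458,285). The eye hole is near scene (277,193) and side (291,338), and the pivot bolt is on the far side of it.

```bash
cat > h.py <<'E'
import cv2,numpy as np
def ray(c,uv):
    R=cv2.Rodrigues(np.array(c["rvec"],float))[0];t=np.array(c["tvec"],float).ravel()
    p=cv2.undistortPoints(np.array([[uv]],float),np.array(c["mtx"]),np.array(c["dist_coeffs"]))[0,0]
    d=R.T@np.array([p[0],p[1],1]);return -R.T@t,d/np.linalg.norm(d)
def onz(c,uv,z):
    o,d=ray(c,uv);return o+d*(z-o[2])/d[2]
def tri(c1,u1,c2,u2):
    o1,d1=ray(c1,u1);o2,d2=ray(c2,u2)
    a=np.linalg.lstsq(np.c_[d1,-d2],o2-o1,rcond=None)[0]
    p,q=o1+a[0]*d1,o2+a[1]*d2;return (p+q)/2,np.linalg.norm(p-q)
def proj(c,P):
    return cv2.projectPoints(np.array([P],float),np.array(c["rvec"],float),np.array(c["tvec"],float),np.array(c["mtx"]),np.array(c["dist_coeffs"]))[0][0,0]
E
python3 - <<'E'
import cv2,numpy as np
a=cv2.imread("pics/scene0.png");b=cv2.imread("pics/side0.png")
f=lambda im,x,y,w,h,s:cv2.resize(im[y:y+h,x:x+w],None,fx=s,fy=s,interpolation=cv2.INTER_CUBIC)
cv2.imwrite("pics/z1.png",np.hstack([f(a,240,150,100,100,4),f(a,365,230,100,100,4)]))
cv2.imwrite("pics/z2.png",np.hstack([f(b,190,315,150,100,4)[:, :600],]))
cv2.imwrite("pics/z3.png",f(b,240,150,80,110,5))
E
```

```text
(no output)
```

View pics/z1.png

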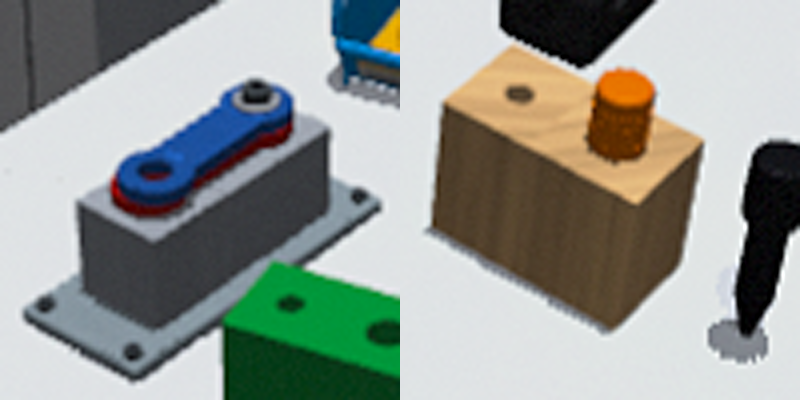

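View pics/z2.png

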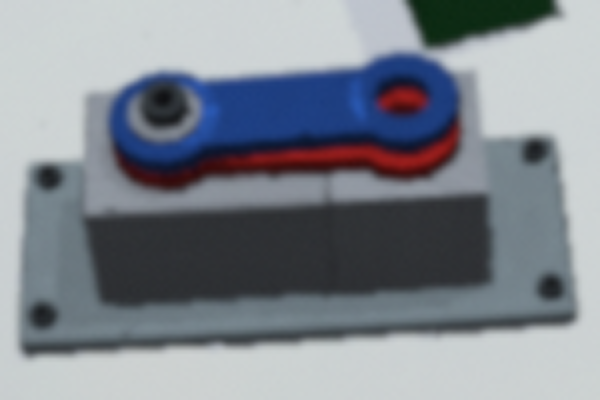

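View pics/z3.png

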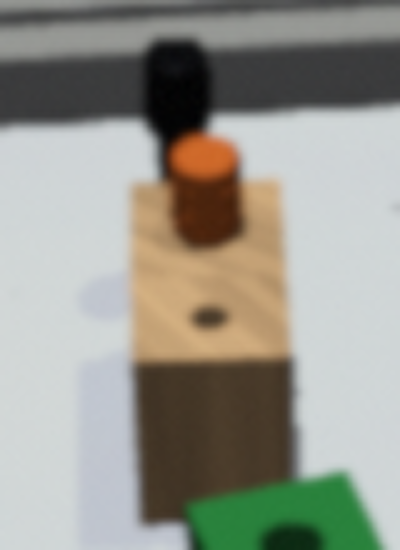

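Run:
```python
from workcell import *
from h import *
a=calibration("scene");b=calibration("side")
for n,u,v,z in [("headtop",(420.8,251.8),(280.8,181.4),.12),("spare",(395,253.5),(281.8,213.4),.084),("eye",(278.7,192.5),(290.5,339.2),.092),("bolt",(304.2,172.5),(230.7,340.5),.102),
 ("blackpin",(458.5,269),(275.5,161),.1),
 ("foot1",(251,225.5),(325,421-100+31),.01)]:
    print(n,np.round(tri(a,u,b,v)[0],4),round(tri(a,u,b,v)[1],4),np.round(onz(a,u,z),4),np.round(onz(b,v,z),4))
for p in [(30,162),(575,318),(553,136),(22,350)]:  # foot corners side crop
    print("foot",np.round(onz(b,(190+p[0]/4,315+p[1]/4),.01),4))
for p in [(48,177),(42,315),(550,287),(535,151)]:
    print("bolts",np.round(onz(b,(190+p[0]/4,315+p[1]/4),.01),4))
for p in [(84,93),(473,70),(490,193),(86,216)]:
    print("block",np.round(onz(b,(190+p[0]/4,315+p[1]/4),.072),4))
for p in [(359,205),(45,303),(133,351)]:
    print("bolts scene",np.round(onz(a,(240+p[0]/4,150+p[1]/4),.01),4))
```

```text
headtop [ 0.578  -0.1796  0.1164] 0.0006 [ 0.5743 -0.1815  0.12  ] [ 0.578  -0.1744  0.12  ]
spare [ 0.5807 -0.1255  0.0817] 0.0012 [ 0.579  -0.1269  0.084 ] [ 0.5805 -0.122   0.084 ]
eye [0.5895 0.1829 0.0894] 0.0017 [0.5877 0.1802 0.092 ] [0.589  0.1856 0.092 ]
bolt [0.6795 0.1836 0.0974] 0.0014 [0.6747 0.1788 0.102 ] [0.6786 0.1878 0.102 ]
blackpin [ 0.5835 -0.2545  0.1122] 0.0002 [ 0.597  -0.2498  0.1   ] [ 0.5828 -0.2722  0.1   ]
foot1 [0.5226 0.1883 0.0432] 0.0294 [0.537  0.2237 0.01  ] [0.5303 0.1529 0.01  ]
foot [0.7408 0.1407 0.01  ]
foot [0.5269 0.2375 0.01  ]
foot [0.5242 0.1472 0.01  ]
foot [0.7425 0.2326 0.01  ]
bolts [0.7333 0.1491 0.01  ]
bolts [0.7349 0.2168 0.01  ]
bolts [0.5348 0.2219 0.01  ]
bolts [0.5326 0.1542 0.01  ]
block [0.7115 0.1565 0.072 ]
block [0.5591 0.159  0.072 ]
block [0.5589 0.2191 0.072 ]
block [0.7105 0.2158 0.072 ]
bolts scene [0.7265 0.1425 0.01  ]
bolts scene [0.5367 0.2226 0.01  ]
bolts scene [0.5353 0.1542 0.01  ]
```

Call:
{"method": "send_rows", "body": {
  "commands": "-43 41 -7 0 0 5 1; -86 82 -14 0 0 10 1; -129 123 -21 0 0 15 1; -172 164 -28 0 0 20 1; -215 205 -35 0 0 25 1; -258 246 -42 0 0 30 1; -301 287 -49 0 0 35 1; -344 328 -56 0 0 40 1"
}}

```text
time: 1.15
eef_pos: [0.395, 0.1728, 0.2523]
ee_rot: [0.958, 0.286, -0.0, 0.001]
contact_force: [1.1, -0.2, -0.7]
grip_width: 1.0
```

```bash
cat >> h.py <<'E'
from scipy.spatial.transform import Rotation as Ro
def delta(s,P,yaw):
    "rows' numbers for TCP target P (m), tool down with x axis at world yaw (deg)"
    R=Ro.from_quat(s["ee_rot"])
    Rt=Ro.from_euler('z',yaw,degrees=True)*Ro.from_quat([1,0,0,0])
    return np.round(R.inv().apply(np.array(P)-s["eef_pos"])*1000,1),np.round((R.inv()*Rt).as_rotvec(degrees=True),2)
E
python3 - <<'E'
from workcell import *
from h import *
s=observe();print(s["time"],s["eef_pos"],s["ee_rot"])
print(delta(s,[.577,-.179,.25],0))
E
```

```text
1.15 [0.39502538 0.1728073  0.25229579] [ 9.58358449e-01  2.85567073e-01 -2.35519009e-04  6.89358539e-04]
(array([-40.3, 394. ,   2.8]), array([8.000e-02, 3.000e-02, 3.319e+01]))
```

Call:
{"method": "send_rows", "body": {
  "commands": "-6 56 0 0 0 5 1; -12 112 0 0 0 10 1; -17 169 0 0 0 14 1; -23 225 0 0 0 19 1; -29 281 0 0 0 24 1; -35 337 0 0 0 29 1; -40 394 0 0 0 33 1; -40 394 0 0 0 33 1"
}}

```text
time: 2.15
eef_pos: [0.578, -0.1824, 0.2517]
ee_rot: [1.0, -0.001, -0.0, 0.001]
contact_force: [0.2, 0.6, 0.4]
grip_width: 0.997
```

Run:
```python
from workcell import *
from h import *
s=observe();print(s["time"],s["eef_pos"],s["ee_rot"])
c=calibration("wrist");im=snapshot("wrist");cv2.imwrite("pics/w1.png",im[...,::-1])
np.save("w1.npy",c,allow_pickle=True)
print(ray(c,(320,240)))
print(proj(c,[.577,-.179,.12]))
```

```text
2.15 [ 0.57799742 -0.18238155  0.25169177] [ 9.99999244e-01 -5.13158127e-04 -3.51534397e-04  1.06106410e-03]
(array([ 0.57765233, -0.10895084,  0.42803722]), array([-0.01217545, -0.28302346, -0.9590357 ]))
[324.0362121  214.57216605]
```

View pics/w1.png

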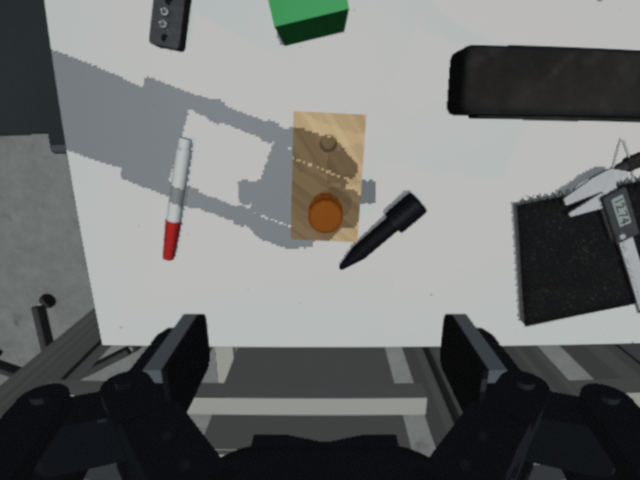

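Run:
```python
from h import *
im=cv2.imread("pics/w1.png")
cv2.imwrite("pics/w1z.png",cv2.resize(im[100:250,280:380],None,fx=4,fy=4,interpolation=cv2.INTER_CUBIC)[:600])
c=np.load("w1.npy",allow_pickle=True).item()
h=cv2.cvtColor(im,cv2.COLOR_BGR2HSV);m=((h[...,0]<14)&(h[...,1]>200)).astype(np.uint8)
k=[x for x in cv2.findContours(m,0,2)[0] if cv2.contourArea(x)>200]
for x in k: print(cv2.boundingRect(x),cv2.contourArea(x))
for z in(.12,.102,.084):print([proj(c,[.577+14e-3*np.cos(a),-.179+14e-3*np.sin(a),z]).round(1).tolist() for a in np.arange(4)*np.pi/2])
```

```text
[[341.8, 214.6], [324.0, 197.0], [306.2, 214.6], [324.1, 231.7]]
[[340.9, 209.7], [324.1, 193.0], [307.2, 209.8], [324.1, 226.1]]
[[340.2, 205.4], [324.1, 189.5], [308.1, 205.4], [324.1, 221.0]]
```

View pics/w1z.png

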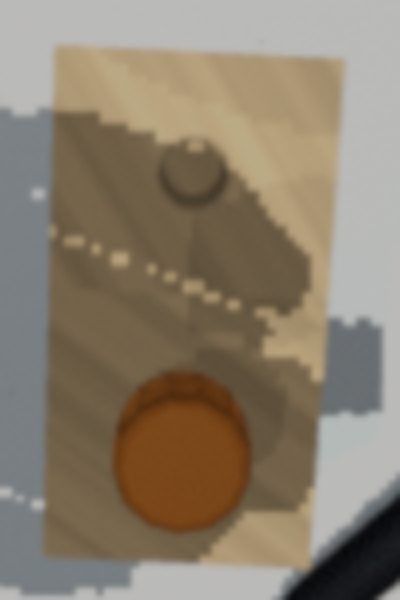

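Run:
```python
from workcell import *
from h import *
c=np.load("w1.npy",allow_pickle=True).item()
P=onz(c,(325.6,216),.12);print(P)
s=observe();print(delta(s,[.5783,-.180,.088],0))
```

```text
[ 0.57823038 -0.18015137  0.12      ]
(array([  1.6,  -0.2, 163.7]), array([0.02, 0.11, 0.05]))
```

Call:
{"method": "send_rows", "body": {
  "commands": "2 0 40 0 0 0 1; 2 0 80 0 0 0 1; 2 0 110 0 0 0 1; 2 0 130 0 0 0 1; 2 0 145 0 0 0 1; 2 0 158 0 0 0 1; 2 0 164 0 0 0 1; 2 0 164 0 0 0 1"
}}

```text
time: 3.2
eef_pos: [0.5788, -0.1803, 0.0876]
ee_rot: [1.0, 0.0, -0.001, 0.0]
contact_force: [-1.1, -0.3, 0.0]
grip_width: 1.002
```

Run:
```python
from workcell import *
from h import *
s=observe();print(s["time"],s["eef_pos"],s["ee_rot"],s["contact_force"]);print(delta(s,[.5783,-.180,.088],0))
c=calibration("wrist");im=snapshot("wrist");cv2.imwrite("pics/w2.png",im[...,::-1])
```

```text
3.2 [ 0.57877713 -0.18030323  0.08763528] [ 9.99999439e-01  3.95305099e-04 -9.62363190e-04  1.99412596e-04] [-1.07558198 -0.26090374  0.00292369]
(array([-0.5, -0.3, -0.4]), array([0.02, 0.11, 0.05]))
```

View pics/w2.png

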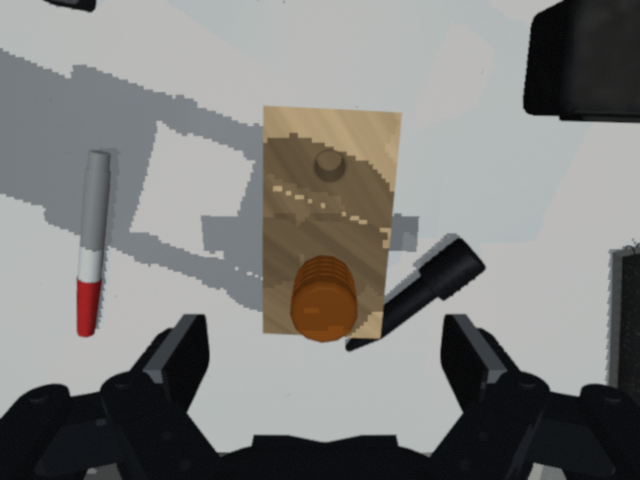

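Call:
{"method": "send_rows", "body": {
  "commands": "0 0 0 0 0 0 0.6; 0 0 0 0 0 0 0.3; 0 0 0 0 0 0 0.1; 0 0 0 0 0 0 0.1; 0 0 0 0 0 0 0.1",
  "newtons": 90
}}

```text
time: 3.88
eef_pos: [0.5791, -0.1805, 0.0881]
ee_rot: [1.0, 0.0, -0.001, 0.0]
contact_force: [-0.4, -0.6, 0.1]
grip_width: 0.099
```

Run:
```python
from workcell import *
from h import *
s=observe();print(s["time"],s["eef_pos"],s["ee_rot"],s["contact_force"],s["grip_width"])
c=calibration("wrist");im=snapshot("wrist");cv2.imwrite("pics/w3.png",im[...,::-1])
print([proj(c,s["eef_pos"]+[14e-3*np.cos(a),14e-3*np.sin(a),.0325]).round(1).tolist() for a in np.arange(4)*np.pi/2])
```

```text
3.875 [ 0.57912189 -0.18045199  0.08809005] [ 9.99999703e-01  3.85564451e-04 -5.62872958e-04  3.57852207e-04] [-0.35110496 -0.6276534   0.13917482] 0.09882890362422424
[[361.0, 314.6], [325.9, 281.9], [290.6, 314.5], [325.7, 345.4]]
```

View pics/w3.png

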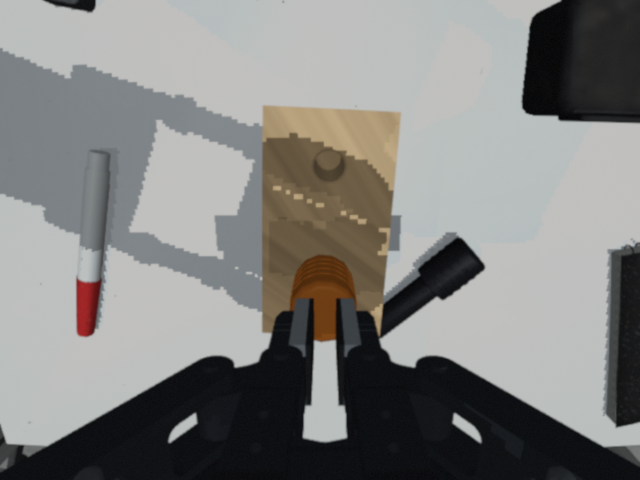

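Run:
```python
from workcell import *
from h import *
s=observe();c=calibration("wrist");a=calibration("scene");b=calibration("side")
print(proj(c,s["eef_pos"]))
for v in (298,340,405):
    o,d=ray(c,(324,v));print(v,o+d*(-.1805-o[1])/d[1], onz(c,(324,v),.12))
im=cv2.imread("pics/w3.png");cv2.imwrite("pics/w3z.png",cv2.resize(im[230:420,240:420],None,fx=3,fy=3,interpolation=cv2.INTER_CUBIC))
i1=snapshot("scene")[...,::-1];i2=snapshot("side")[...,::-1]
f=lambda im,x,y,w,h,s:cv2.resize(im[y:y+h,x:x+w],None,fx=s,fy=s,interpolation=cv2.INTER_CUBIC)
cv2.imwrite("pics/s3.png",np.hstack([f(i1,350,160,130,150,3),f(i2,220,90,130,150,3)]))
for cc in(a,b):print(proj(cc,s["eef_pos"]))
```

```text
[325.6792522  283.17565748]
298 [ 0.5783693  -0.1805      0.10473239] [ 0.57840151 -0.17350302  0.12      ]
340 [ 0.57845412 -0.1805      0.13999819] [ 0.5784136  -0.19226043  0.12      ]
405 [ 0.57853601 -0.1805      0.17417903] [ 0.57843382 -0.22441534  0.12      ]
[419.50190504 263.27723317]
[280.37872552 192.72182989]
```

View pics/w3z.png

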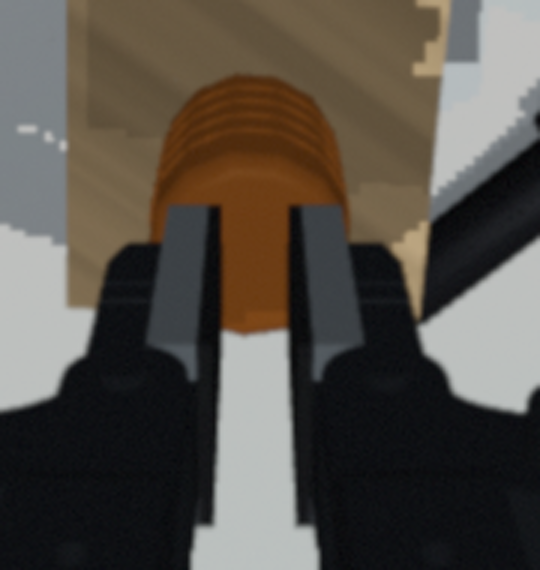

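View pics/s3.png

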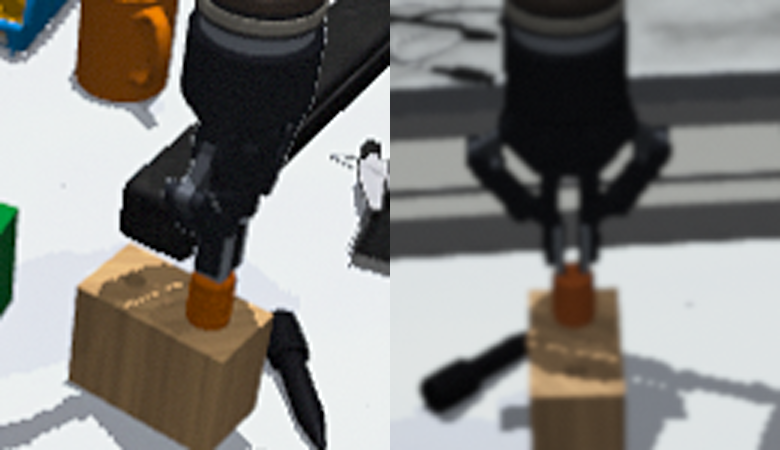

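Run:
```python
from workcell import *
from h import *
c=calibration("wrist");a=calibration("scene");b=calibration("side")
for z in (.11,.115,.12,.125,.13):
    print(z,"wrist front edge",proj(c,[.579,-.1695,z]).round(1),"scene c",proj(a,[.579,-.1805,z]).round(1),"side front",proj(b,[.579,-.1695,z]).round(1))
i1=snapshot("scene")[...,::-1];i2=snapshot("side")[...,::-1]
f=lambda im,x,y,w,h,s:cv2.resize(im[y:y+h,x:x+w],None,fx=s,fy=s,interpolation=cv2.INTER_CUBIC)
cv2.imwrite("pics/s4.png",np.hstack([f(i1,395,225,50,60,8),f(i2,255,150,50,60,8)]))
```

```text
0.11 wrist front edge [325.5 279.1] scene c [420.9 254.4] side front [280.6 187.2]
0.115 wrist front edge [325.5 283.7] scene c [421.3 252.4] side front [280.5 185.1]
0.12 wrist front edge [325.5 288.6] scene c [421.6 250.3] side front [280.4 183. ]
0.125 wrist front edge [325.5 293.9] scene c [422.  248.2] side front [280.4 180.9]
0.13 wrist front edge [325.6 299.5] scene c [422.3 246.1] side front [280.3 178.7]
```

View pics/s4.png

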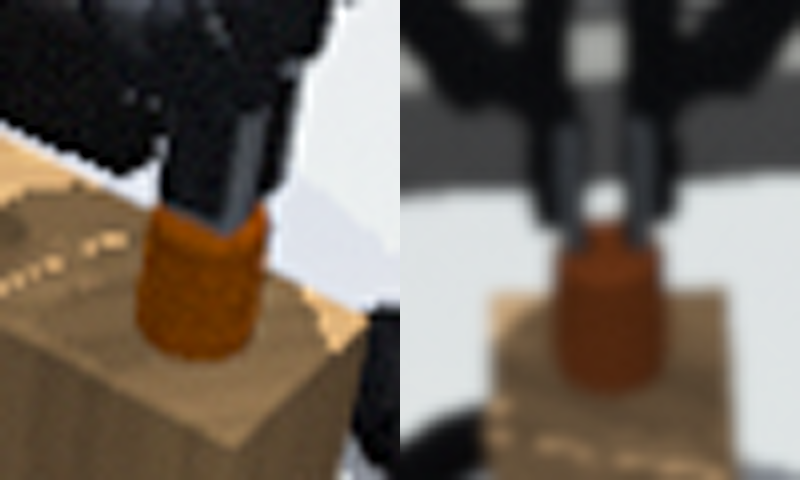

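The fingers stopped at exactly the commanded 0.10, so nothing is held. Both outside views put the finger ends just above the head top, near z 0.125. That is about 37 mm higher than the reported TCP suggests, so I'll open, go lower and grasp again.

Call:
{"method": "send_rows", "body": {
  "commands": "0 0 0 0 0 0 0.6; 0 0 0 0 0 0 0.6; 0 0 0 0 0 0 0.6; 0 0 12 0 0 0 0.6; 0 0 22 0 0 0 0.6; 0 0 30 0 0 0 0.6; 0 0 34 0 0 0 0.6; 0 0 34 0 0 0 0.6"
}}

```text
time: 5.12
eef_pos: [0.5788, -0.1804, 0.0535]
ee_rot: [1.0, 0.0, -0.001, 0.0]
contact_force: [0.4, -0.0, -1.1]
grip_width: 0.6
```

```bash
cat > look.py <<'E'
import sys
from workcell import *
from h import *
n=sys.argv[1]
s=observe();print(round(s["time"],2),s["eef_pos"].round(4) if hasattr(s["eef_pos"],"round") else s["eef_pos"],np.round(s["ee_rot"],4),np.round(s["contact_force"],1),s["grip_width"])
f=lambda im,x,y,w,h,s:cv2.resize(im[y:y+h,x:x+w],None,fx=s,fy=s,interpolation=cv2.INTER_CUBIC)
i1=snapshot("scene")[...,::-1];i2=snapshot("side")[...,::-1]
a=calibration("scene");b=calibration("side")
def at(c,im):
    u=proj(c,s["eef_pos"]).round().astype(int);x=min(max(u[0]-40,0),560);y=min(max(u[1]-60,0),380);print("crop",x,y);return f(im,x,y,80,100,5)
cv2.imwrite(f"pics/{n}.png",np.hstack([at(a,i1),at(b,i2)]))
c=calibration("wrist");np.save(n+".npy",c,allow_pickle=True)
cv2.imwrite(f"pics/{n}w.png",snapshot("wrist")[...,::-1])
E
python3 look.py l1
```

```text
5.12 [ 0.5788 -0.1804  0.0535] [ 1.e+00  4.e-04 -1.e-03  2.e-04] [ 0.4 -0.  -1.1] 0.5997226564002791
crop 377 217
crop 241 147
```

View pics/l1.png

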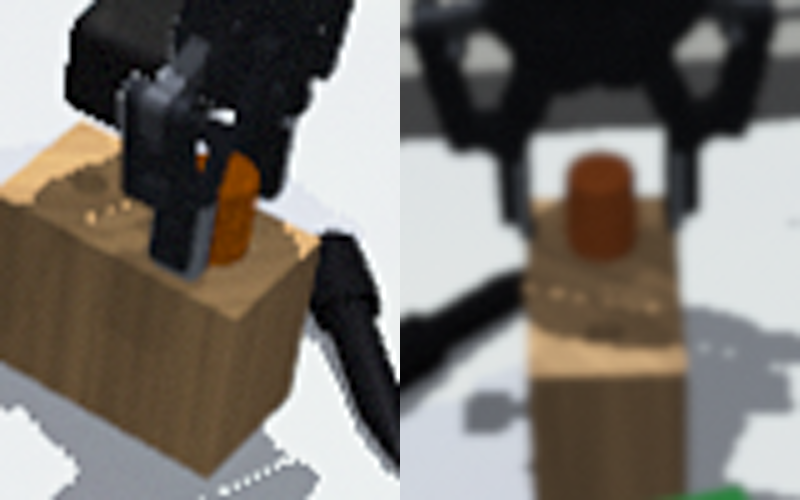

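View pics/l1w.png

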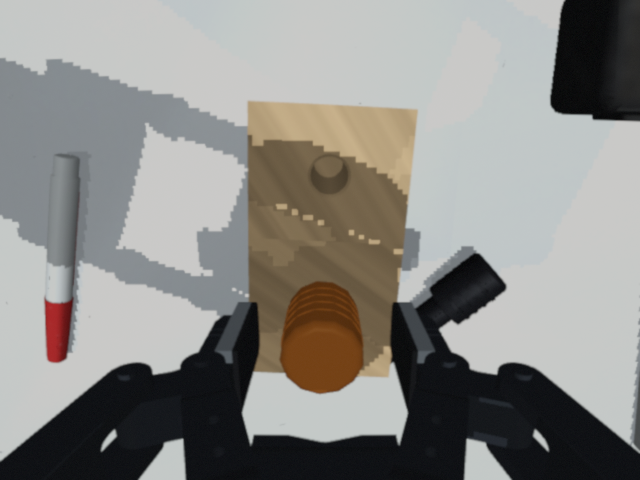

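Call:
{"method": "send_rows", "body": {
  "commands": "0 0 2 0 0 0 0.45; 0 0 2 0 0 0 0.3; 0 0 2 0 0 0 0.2; 0 0 2 0 0 0 0.2; 0 0 2 0 0 0 0.2",
  "newtons": 90
}}

```text
time: 5.9
eef_pos: [0.5797, -0.1807, 0.0529]
ee_rot: [1.0, 0.0, -0.0, 0.001]
contact_force: [-0.8, -0.1, 4.2]
grip_width: 0.295
```

```bash
python3 look.py l2
```

```text
5.9 [ 0.5797 -0.1807  0.0529] [ 1.e+00  4.e-04 -0.e+00  6.e-04] [-0.8 -0.1  4.2] 0.29505000492557704
crop 378 217
crop 241 147
```

View pics/l2.png

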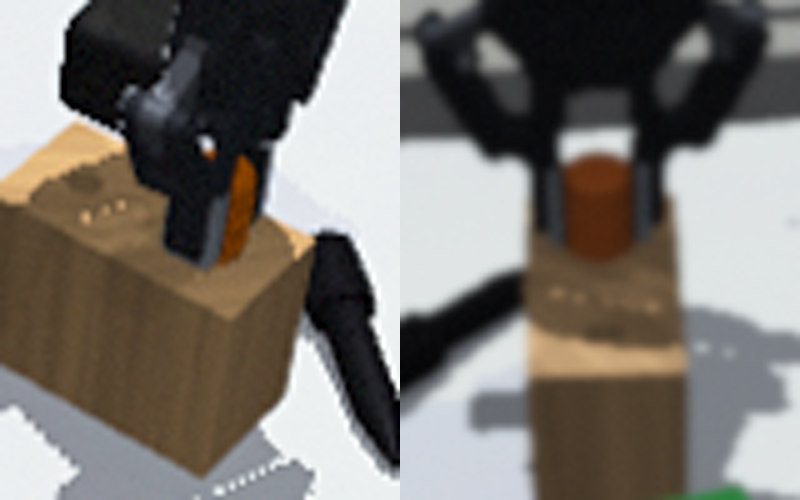

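View pics/l2w.png

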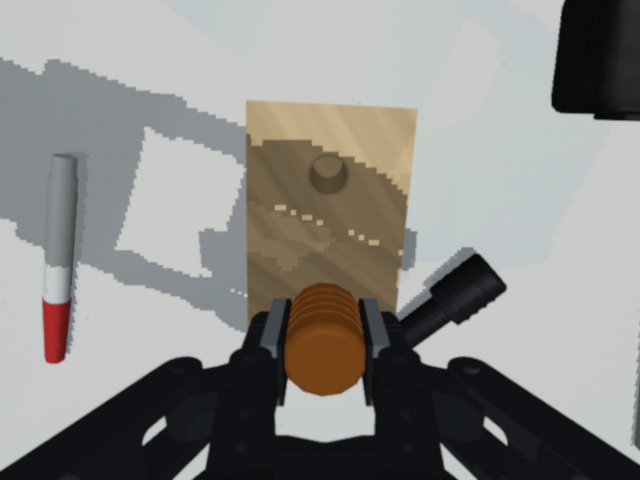

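Call:
{"method": "send_rows", "body": {
  "commands": "0 0 -3 0 0 0 0.2; 0 0 -10 0 0 0 0.2; 0 0 -25 0 0 0 0.2; 0 0 -50 0 0 0 0.2; 0 0 -80 0 0 0 0.2; 0 0 -110 0 0 0 0.2; 0 0 -130 0 0 0 0.2; 0 0 -130 0 0 0 0.2",
  "newtons": 110
}}

```text
time: 7.05
eef_pos: [0.5813, -0.1812, 0.1855]
ee_rot: [1.0, 0.0, 0.002, 0.001]
contact_force: [0.2, 0.1, -1.0]
grip_width: 0.293
```

```bash
python3 look.py l3
```

```text
7.05 [ 0.5813 -0.1812  0.1855] [1.0e+00 4.0e-04 2.3e-03 1.5e-03] [ 0.2  0.1 -1. ] 0.2927311730227506
crop 387 161
crop 238 91
```

View pics/l3.png

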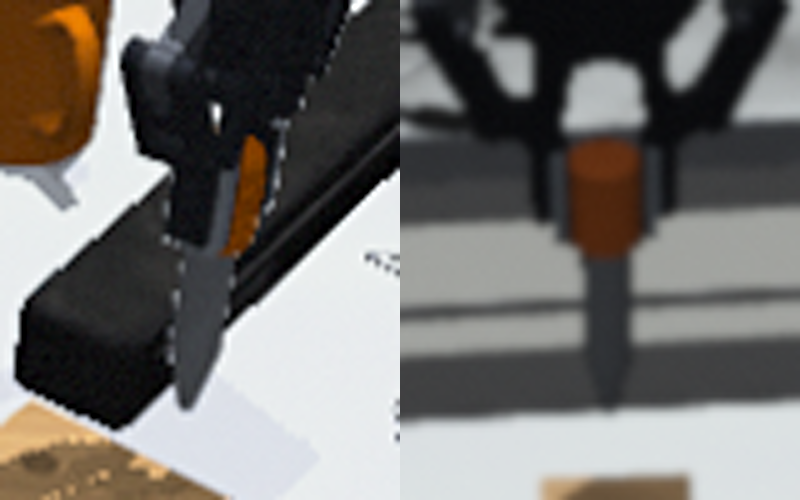

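View pics/l3w.png

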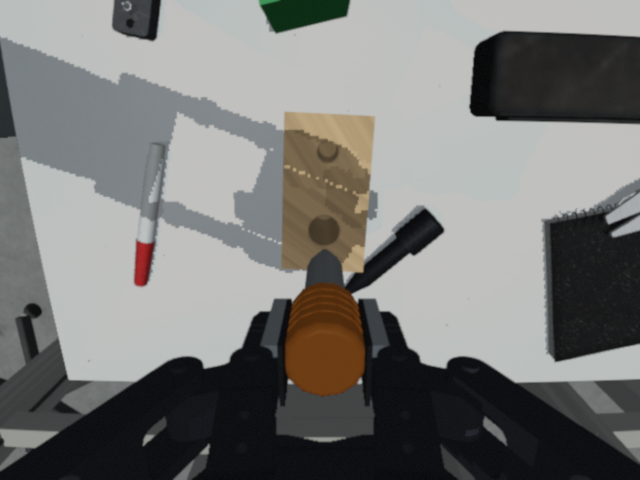

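Run:
```python
from workcell import *
from h import *
s=observe();c=np.load("l3.npy",allow_pickle=True).item()
for z in(.134,.1385,.143):print(onz(c,(325,252),z))
print(delta(s,[.589,.125,.215],-1.3))
im=cv2.imread("pics/l3w.png");cv2.imwrite("pics/l3z.png",cv2.resize(im[235:405,265:385],None,fx=3.5,fy=3.5,interpolation=cv2.INTER_CUBIC))
```

```text
[ 0.5788042  -0.18051126  0.134     ]
[ 0.57880189 -0.17904203  0.1385    ]
[ 0.57879957 -0.1775728   0.143     ]
(array([  10.5, -305.2,  -33.7]), array([0.01, 0.14, 1.34]))
```

View pics/l3z.png

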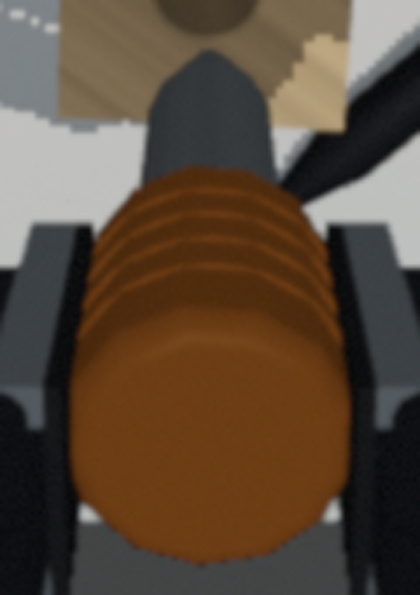

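Call:
{"method": "send_rows", "body": {
  "commands": "0 -20 -25 0 0 0 0.2; 3 -65 -34 0 0 0 0.2; 5 -115 -34 0 0 0 0.2; 6 -165 -34 0 0 0 0.2; 8 -215 -34 0 0 1 0.2; 9 -265 -34 0 0 1 0.2; 10 -305 -34 0 0 1.3 0.2; 10 -305 -34 0 0 1.3 0.2"
}}

```text
time: 8.2
eef_pos: [0.587, 0.1276, 0.2132]
ee_rot: [1.0, -0.009, -0.003, -0.0]
contact_force: [0.3, -0.7, -1.3]
grip_width: 0.295
```

```bash
python3 look.py l4
python3 - <<'E'
import cv2
im=cv2.imread("pics/l4w.png");cv2.imwrite("pics/l4z.png",cv2.resize(im[120:320,260:460],None,fx=3,fy=3,interpolation=cv2.INTER_CUBIC))
E
```

```text
8.2 [0.587  0.1276 0.2132] [ 1.     -0.0089 -0.003  -0.    ] [ 0.3 -0.7 -1.3] 0.2945756476543254
crop 256 92
crop 247 195
```

View pics/l4w.png

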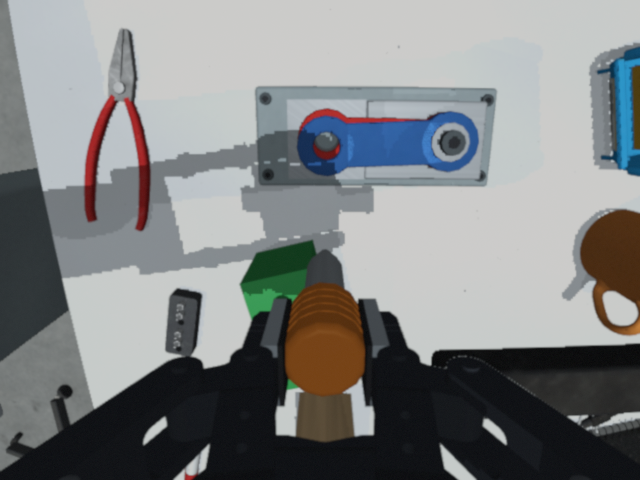

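View pics/l4z.png

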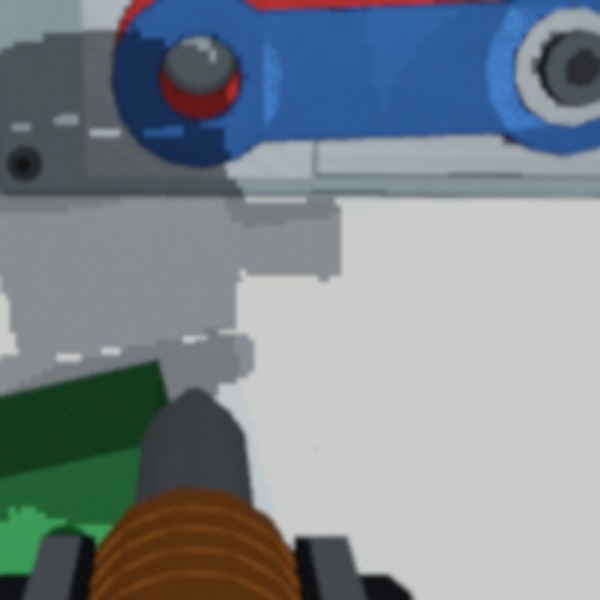

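Run:
```python
import cv2
im=cv2.imread("pics/l4w.png")
cv2.imwrite("pics/l4a.png",cv2.resize(im[90:190,290:390],None,fx=6,fy=6,interpolation=cv2.INTER_CUBIC))
cv2.imwrite("pics/l4b.png",cv2.resize(im[75:200,245:510],None,fx=3,fy=3,interpolation=cv2.INTER_CUBIC))
```

```text
(no output)
```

View pics/l4a.png

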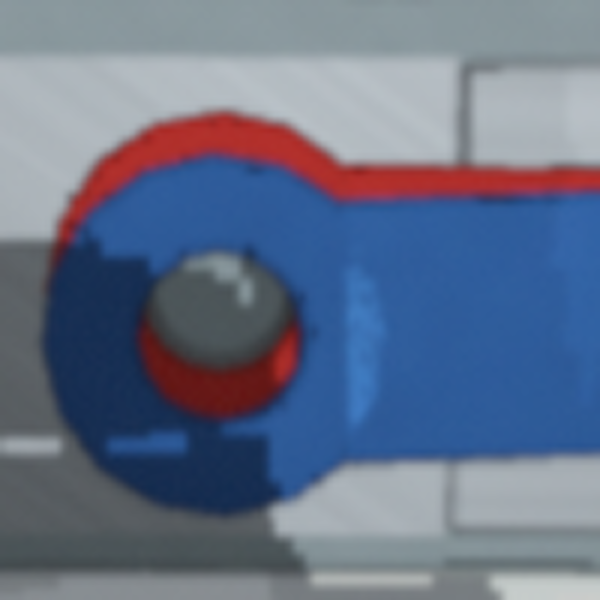

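View pics/l4b.png

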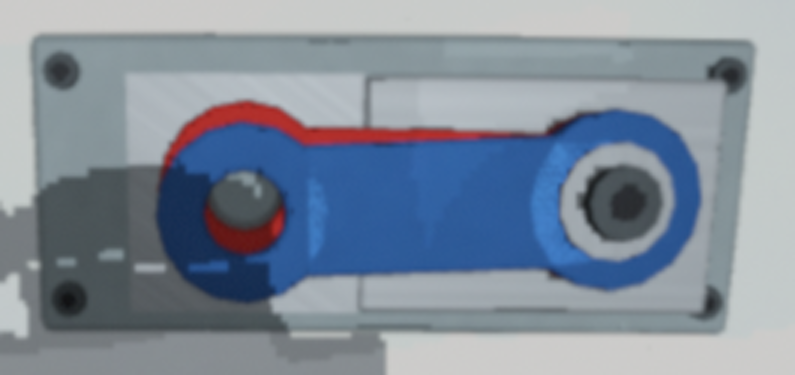

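Run:
```python
from h import *
c=np.load("l4.npy",allow_pickle=True).item()
A=lambda x,y:(290+(x+.5)/6-.5,90+(y+.5)/6-.5)
B=lambda x,y:(245+(x+.5)/3-.5,75+(y+.5)/3-.5)
print("blue hole",onz(c,A(221.5,334),.092),"outer",onz(c,A(225,335),.092))
print("blue top/bot",onz(c,A(225,155),.092),onz(c,A(225,515),.092),"left",onz(c,A(45,335),.092))
print("red top",onz(c,A(225,111),.082))
print("bolt",onz(c,B(626,202),.102),"washer",onz(c,B(617,201),.096))
for p in [(33,36),(753,42),(722,330),(45,328)]:print("foot",onz(c,B(*p),.01))
for p in [(61,70),(730,74),(709,301),(68,299)]:print("fbolt",onz(c,B(*p),.012))
for p in [(126,73),(722,80),(705,312),(126,314)]:print("block",onz(c,B(*p),.072))
for z in(.163,.168):print("nose edge",onz(c,(325.4,249),z))
```

```text
blue hole [0.58884564 0.18200331 0.092     ] outer [0.58926659 0.18187655 0.092     ]
blue top/bot [0.58965729 0.20279981 0.092     ] [0.5888625 0.1601685 0.092    ] left [0.56748897 0.18233231 0.092     ]
red top [0.5897638  0.20813095 0.082     ]
bolt [0.67799099 0.18339179 0.102     ] washer [0.67765186 0.1833433  0.096     ]
foot [0.52633873 0.23038486 0.01      ]
foot [0.74192907 0.22540033 0.01      ]
foot [0.73989948 0.13855558 0.01      ]
foot [0.52442402 0.14295686 0.01      ]
fbolt [0.53444708 0.2203686  0.012     ]
fbolt [0.73489166 0.21614    0.012     ]
fbolt [0.73411875 0.14809305 0.012     ]
fbolt [0.53258999 0.15218562 0.012     ]
block [0.55947605 0.21569465 0.072     ]
block [0.70985855 0.21183131 0.072     ]
block [0.71031978 0.1531252  0.072     ]
block [0.55673275 0.15518755 0.072     ]
nose edge [0.58717526 0.12567801 0.163     ]
nose edge [0.58722355 0.12727264 0.168     ]
```

Run:
```python
from workcell import *
from h import *
s=observe();c=calibration("wrist");print(s["eef_pos"],s["ee_rot"])
c0=np.load("l4.npy",allow_pickle=True).item();print(c["tvec"]-c0["tvec"])
R=Ro.from_quat(s["ee_rot"])
n=onz(c,(325.4,249),s["eef_pos"][2]-.047)-s["eef_pos"];print("nose rel tool (edge)",n)
print(delta(s,[.5883,.1852,.165],-1.2))
```

```text
[0.58766354 0.12415481 0.21392483] [ 9.99936808e-01 -1.09451671e-02 -2.48501401e-03  6.38110933e-04]
[-2.14735125e-04  1.12961106e-04  2.44043249e-05]
nose rel tool (edge) [-0.0001689  0.0020344 -0.047    ]
(array([ -0.5, -61.1,  48.8]), array([ 0.08,  0.28, -0.05]))
```

Run:
```python
from workcell import *
from h import *
s=observe();c=calibration("wrist")
for v in (563,436,310):print(v,onz(c,(265+210/3.5,235+v/3.5-.4),s["eef_pos"][2]+.067)-s["eef_pos"])
print(delta(s,[.5885,.1862,.162],-1.2))
```

```text
563 [-0.00026141 -0.01174567  0.067     ]
436 [2.91732432e-05 1.97261718e-03 6.70000000e-02]
310 [0.00029797 0.01465473 0.067     ]
(array([ -0.3, -62.1,  51.8]), array([ 0.08,  0.28, -0.05]))
```

Run:
```python
from h import *
c=np.load("l1.npy",allow_pickle=True).item()
print(ray(c,(320,240))[0])
P=[onz(c,p,.084) for p in [(248,101),(417,110),(389,377)]]
print(P,np.linalg.norm(P[0]-P[1]),np.linalg.norm(P[2]-P[1]))
c=np.load("l3.npy",allow_pickle=True).item();print(ray(c,(320,240))[0])
P=[onz(c,p,.084) for p in [(285,112),(375,117),(364,273),(282,269)]]
print(P,np.linalg.norm(P[0]-P[1]),np.linalg.norm(P[2]-P[1]))
```

```text
[ 0.57887643 -0.10737076  0.23070077]
[array([ 0.55212186, -0.10005113,  0.084     ]), array([ 0.61115692, -0.10295837,  0.084     ]), array([ 0.60659576, -0.21178876,  0.084     ])] 0.05910660215092313 0.10892592176228798
[ 0.57868861 -0.10715621  0.35867381]
[array([ 0.55248426, -0.10041882,  0.084     ]), array([ 0.6115667 , -0.10348828,  0.084     ]), array([ 0.60746536, -0.21300395,  0.084     ]), array([ 0.54739163, -0.20996606,  0.084     ])] 0.059162118253881554 0.10959243762694452
```

Call:
{"method": "send_rows", "body": {
  "commands": "0 -20 8 0 0 0 0.2; 0 -40 25 0 0.2 0 0.2; 0 -55 40 0 0.2 0 0.2; 0 -61 55 0 0.3 0 0.2; 0 -61.5 63 0 0.3 0 0.2; 0 -61.5 64 0 0.3 0 0.2; 0 -61.5 64 0 0.3 0 0.2",
  "newtons": 115
}}

```text
time: 9.22
eef_pos: [0.5892, 0.1852, 0.1503]
ee_rot: [1.0, -0.011, 0.001, 0.001]
contact_force: [1.0, 0.1, -2.4]
grip_width: 0.295
```

```bash
python3 look.py l5
python3 - <<'E'
import cv2
from workcell import *
s=observe();print(s["eef_pos"],s["ee_rot"])
im=cv2.imread("pics/l5w.png");cv2.imwrite("pics/l5z.png",cv2.resize(im[210:330,260:400],None,fx=5,fy=5,interpolation=cv2.INTER_CUBIC))
E
```

```text
9.22 [0.5892 0.1852 0.1503] [ 9.999e-01 -1.120e-02  6.000e-04  7.000e-04] [ 1.   0.1 -2.4] 0.29503865341007435
crop 236 109
crop 250 254
[0.58937568 0.18527826 0.15075667] [ 9.99936368e-01 -1.12324600e-02  8.96263790e-04  5.37350852e-04]
```

View pics/l5.png

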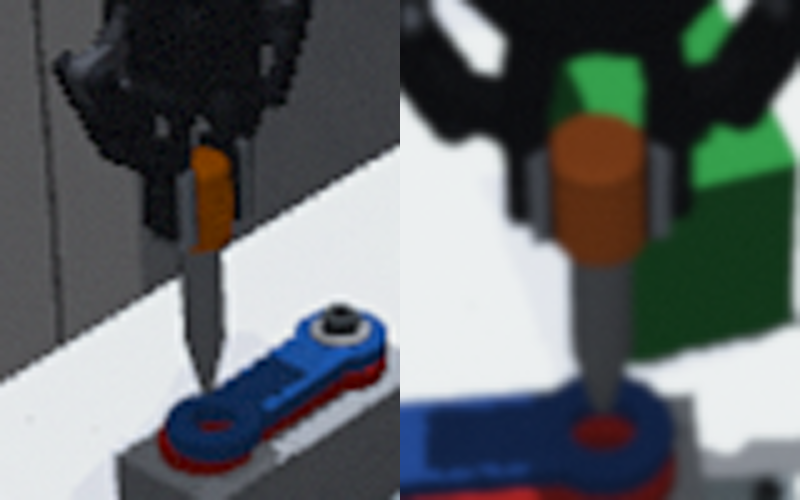

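View pics/l5z.png

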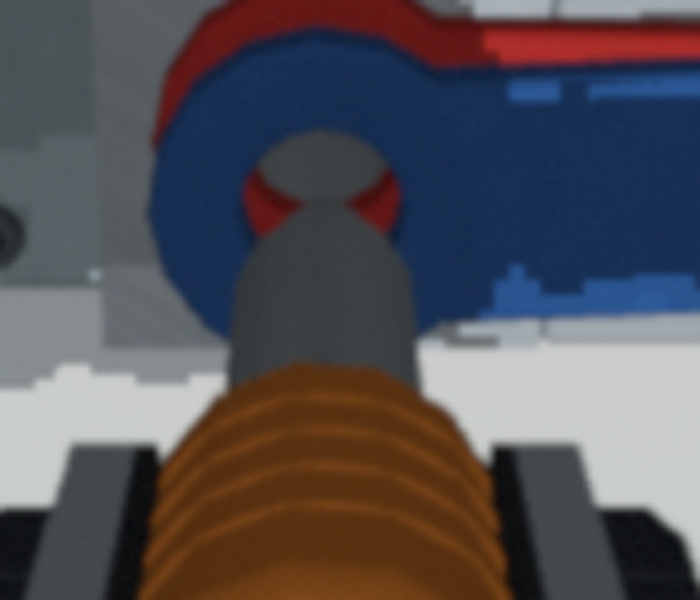

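Run:
```python
from workcell import *
from h import *
a=calibration("scene");b=calibration("side");c=calibration("wrist")
print("nose",tri(a,(277.4,187.2),b,(290.6,336.6)))
print("eye now",tri(a,(236+212/5,109+425/5),b,(250+204/5,254+430/5)))
for z in(.098,.104,.110):
  p=onz(c,(325.6,250.8),z);print("nose wrist edge",z,p, proj(a,p-[0,.003,0]),proj(b,p-[0,.003,0]))
print("blue hole: top edge",onz(c,(324.6,210+130/5),.092),"L,R",onz(c,(260+245/5,210+195/5),.092),onz(c,(260+402/5,210+195/5),.092))
print("bore ref pt .5883 .1852 in wrist",proj(c,[.5883,.1852,.092]))
```

```text
nose (array([0.58985921, 0.18702578, 0.10124704]), np.float64(0.0025938097003491397))
eye now (array([0.58857361, 0.18254029, 0.08641047]), np.float64(0.0005691575201472993))
nose wrist edge 0.098 [0.58962511 0.18439708 0.098     ] [278.78789577 189.64953728] [289.76504781 334.57116199]
nose wrist edge 0.104 [0.58963978 0.18633809 0.104     ] [278.02226223 187.04862696] [289.79358082 333.05224371]
nose wrist edge 0.11 [0.58965446 0.18827911 0.11      ] [277.25286915 184.43512455] [289.82255295 331.5143788 ]
blue hole: top edge [0.58920291 0.19195756 0.092     ] L,R [0.57940834 0.1838537  0.092     ] [0.59875476 0.18341398 0.092     ]
bore ref pt .5883 .1852 in wrist [323.37487374 246.60227298]
```

Call:
{"method": "send_rows", "body": {
  "commands": "-0.6 0 5 0 0 0 0.2; -0.6 0 12 0 0 0 0.2; -0.6 0 18 0 0 0 0.2; -0.6 0 20 0 0 0 0.2; -0.6 0 20 0 0 0 0.2"
}}

```text
time: 10.0
eef_pos: [0.5886, 0.1853, 0.1303]
ee_rot: [1.0, -0.011, 0.001, 0.001]
contact_force: [0.4, -0.9, -1.0]
grip_width: 0.301
```

```bash
python3 look.py l6
python3 - <<'E'
import cv2
from workcell import *
from h import *
s=observe();print(s["eef_pos"],s["contact_force"],s["torque"]);print(delta(s,[.5887,.1852,.11],-1.2))
im=cv2.imread("pics/l6w.png");cv2.imwrite("pics/l6z.png",cv2.resize(im[210:330,260:400],None,fx=5,fy=5,interpolation=cv2.INTER_CUBIC))
E
```

```text
10.0 [0.5886 0.1853 0.1303] [ 9.999e-01 -1.120e-02  6.000e-04  6.000e-04] [ 0.4 -0.9 -1. ] 0.3007399361365275
crop 237 117
crop 250 263
[0.58908503 0.18536343 0.13100761] [-0.38217918 -0.21486119 -1.55890954] [0.00519783 0.00621962 0.00735656]
(array([-0.4,  0.2, 21. ]), array([ 0.05, -0.13, -0.08]))
```

View pics/l6.png

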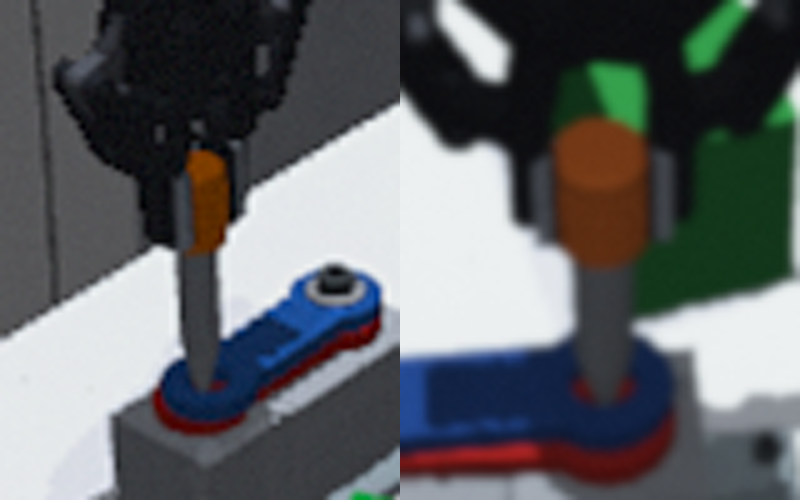

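View pics/l6z.png

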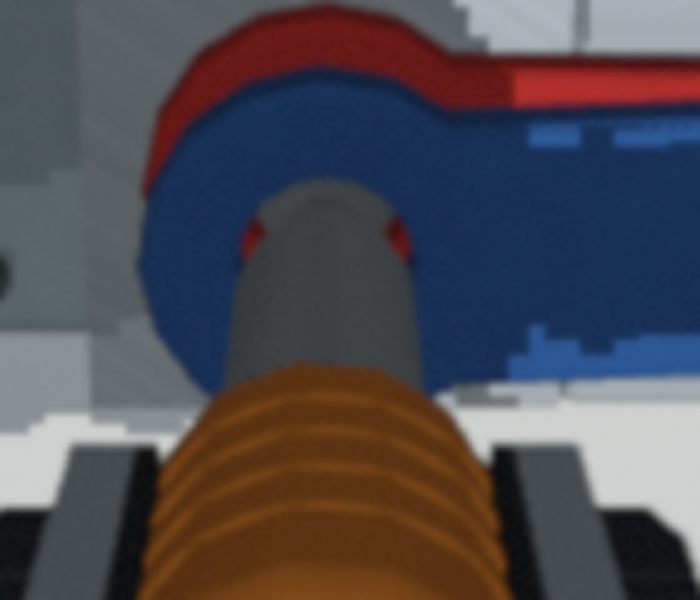

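The nose is inside the blue hole and the force readings are near zero. In the wrist crop the hole middle is at about x 327 and the shank middle at about x 325. I'll carry on down in small steps and watch the forces.

Call:
{"method": "send_rows", "body": {
  "commands": "-0.2 0 4 0 0 0 0.2; -0.2 0 8 0 0 0 0.2; -0.2 0 12 0 0 0 0.2; -0.2 0 12 0 0 0 0.2"
}}

```text
time: 10.65
eef_pos: [0.5887, 0.185, 0.1185]
ee_rot: [1.0, -0.011, 0.001, 0.001]
contact_force: [0.3, -0.6, -1.5]
grip_width: 0.296
```

Call:
{"method": "send_rows", "body": {
  "commands": "0 0 3 0 0 0 0.2; 0 0 6 0 0 0 0.2; 0 0 8 0 0 0 0.2; 0 0 8 0 0 0 0.2"
}}

```text
time: 11.15
eef_pos: [0.5891, 0.1845, 0.1103]
ee_rot: [1.0, -0.011, 0.001, 0.001]
contact_force: [1.1, -3.7, -0.0]
grip_width: 0.299
```

Run:
```python
from workcell import *
from h import *
s=observe();print(s["time"],s["eef_pos"],s["contact_force"],s["torque"]);print(delta(s,[.5887,.1852,.10],-1.2))
```

```text
11.15 [0.58905836 0.18445037 0.11026452] [ 1.0535271  -3.7311732  -0.01299419] [-0.80932291 -0.26546266 -0.0421621 ]
(array([-0.4, -0.8, 10.3]), array([ 0.14, -0.14, -0.07]))
```

Call:
{"method": "send_rows", "body": {
  "commands": "-0.3 -0.8 3 0 0 0 0.2; -0.3 -0.8 6 0 0 0 0.2; -0.3 -0.8 8 0 0 0 0.2; -0.3 -0.8 8 0 0 0 0.2"
}}

```text
time: 11.65
eef_pos: [0.589, 0.1859, 0.1023]
ee_rot: [1.0, -0.011, 0.002, 0.001]
contact_force: [0.8, -1.6, 1.5]
grip_width: 0.296
```

```bash
python3 look.py l7
python3 - <<'E'
import cv2
from workcell import *
from h import *
s=observe();print(s["eef_pos"],s["contact_force"],s["torque"]);print(delta(s,[.5887,.1852,.095],-1.2))
im=cv2.imread("pics/l7w.png");cv2.imwrite("pics/l7z.png",cv2.resize(im[210:330,260:400],None,fx=5,fy=5,interpolation=cv2.INTER_CUBIC))
E
```

```text
11.65 [0.589  0.1859 0.1023] [ 9.999e-01 -1.120e-02  1.600e-03  7.000e-04] [ 0.8 -1.6  1.5] 0.2955538241665856
crop 237 127
crop 250 275
[0.58901307 0.18578356 0.10223725] [ 1.33398642 -0.54207945  1.54737039] [-0.06569452 -0.23293684  0.01012229]
(array([-0.3,  0.6,  7.2]), array([ 0.08, -0.18, -0.08]))
```

View pics/l7.png

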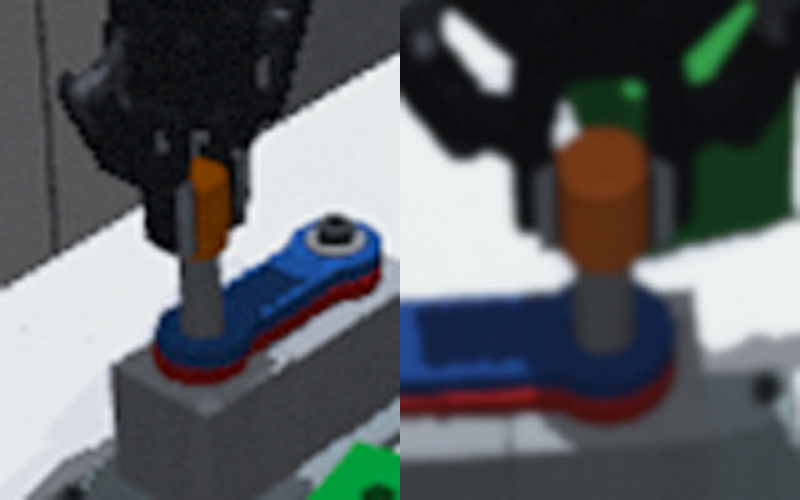

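View pics/l7z.png

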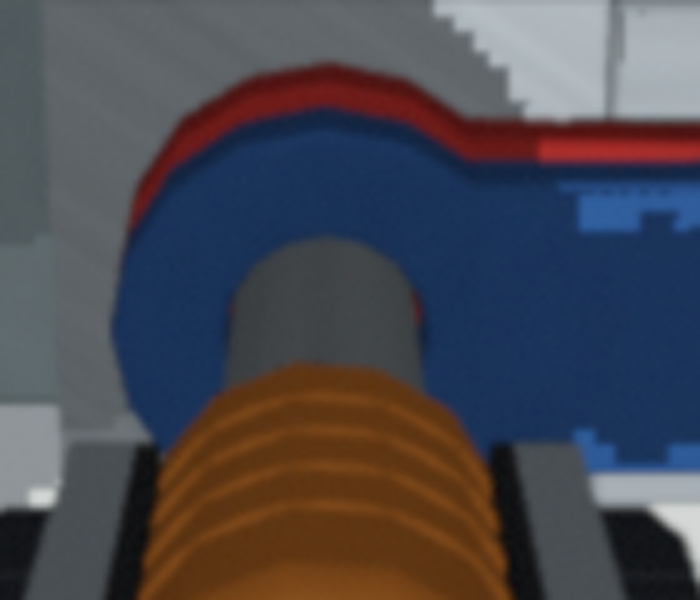

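Call:
{"method": "send_rows", "body": {
  "commands": "0 0 3 0 0 0 0.2; 0 0 6 0 0 0 0.2; 0 0 8 0 0 0 0.2; 0 0 8 0 0 0 0.2"
}}

```text
time: 12.3
eef_pos: [0.5891, 0.1862, 0.094]
ee_rot: [1.0, -0.011, 0.002, 0.0]
contact_force: [-0.3, 1.2, 0.9]
grip_width: 0.297
```

Run:
```python
from workcell import *
from h import *
s=observe();print(s["time"],s["eef_pos"],s["contact_force"],s["torque"]);print(delta(s,s["eef_pos"],-1.2))
```

```text
12.3 [0.58908955 0.18616255 0.09396912] [-0.33520363  1.18253461  0.88665031] [ 0.2102544  -0.14359497 -0.04274269]
(array([0., 0., 0.]), array([ 0.04, -0.19, -0.09]))
```

Call:
{"method": "send_rows", "body": {
  "commands": "0 0 3 0 0 0 0.2; 0 0 6 0 0 0 0.2; 0 0 8 0 0 0 0.2; 0 0 8 0 0 0 0.2"
}}

```text
time: 12.8
eef_pos: [0.589, 0.1862, 0.0855]
ee_rot: [1.0, -0.011, 0.002, 0.0]
contact_force: [1.2, 1.3, 1.3]
grip_width: 0.294
```

Run:
```python
from workcell import *
from h import *
s=observe();print(s["time"],s["eef_pos"],s["contact_force"],s["torque"]);print(delta(s,s["eef_pos"],-1.2))
```

```text
12.8 [0.58903723 0.18618202 0.08548531] [1.17828607 1.26978339 1.25341401] [ 0.13028492 -0.1483292   0.0427851 ]
(array([0., 0., 0.]), array([ 0.04, -0.18, -0.09]))
```

Call:
{"method": "send_rows", "body": {
  "commands": "0.2 -0.2 3 0 0 0 0.2; 0.2 -0.2 6 0 0 0 0.2; 0.2 -0.2 9 0 0 0 0.2; 0.2 -0.2 11 0 0 0 0.2; 0.2 -0.2 11 0 0 0 0.2"
}}

```text
time: 13.42
eef_pos: [0.5891, 0.1863, 0.074]
ee_rot: [1.0, -0.011, 0.001, 0.0]
contact_force: [-0.1, -0.2, 0.7]
grip_width: 0.296
```

```bash
python3 look.py l8
python3 - <<'E'
from workcell import *
from h import *
s=observe();print(s["time"],s["eef_pos"],s["contact_force"],s["torque"]);print(delta(s,s["eef_pos"],-1.2))
E
```

```text
13.43 [0.5891 0.1863 0.074 ] [ 9.999e-01 -1.130e-02  1.500e-03  4.000e-04] [-0.1 -0.2  0.7] 0.2959668031104754
crop 237 138
crop 251 287
13.575 [0.58915153 0.18628474 0.0740735 ] [ 0.26970778  1.10521764 -0.23373316] [ 0.0010131 -0.1075043  0.0094927]
(array([0., 0., 0.]), array([ 0.05, -0.17, -0.09]))
```

View pics/l8.png

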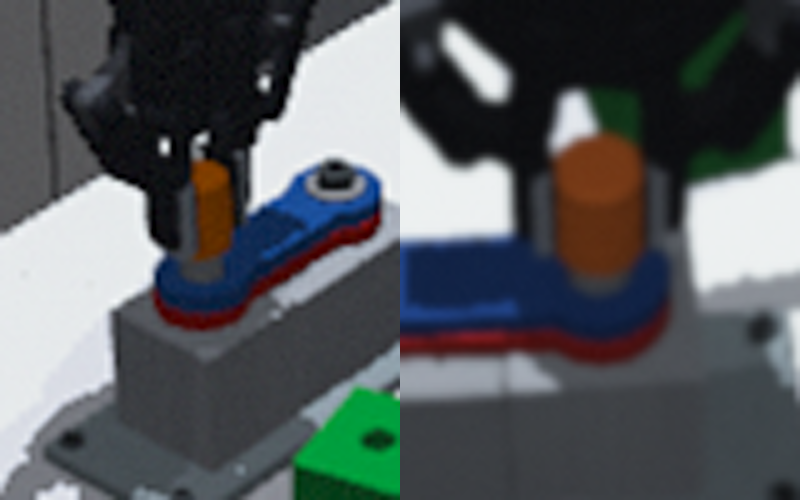

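Shank is in the bore with low forces, about 13 mm from home. Continuing slowly until contact.

Call:
{"method": "send_rows", "body": {
  "commands": "0 0 3 0 0 0 0.2; 0 0 6 0 0 0 0.2; 0 0 9 0 0 0 0.2; 0 0 10 0 0 0 0.2; 0 0 10 0 0 0 0.2"
}}

```text
time: 14.2
eef_pos: [0.5892, 0.1862, 0.0638]
ee_rot: [1.0, -0.011, 0.001, 0.0]
contact_force: [-0.3, -0.3, 2.6]
grip_width: 0.295
```

Call:
{"method": "send_rows", "body": {
  "commands": "0 0 1.5 0 0 0 0.2; 0 0 3 0 0 0 0.2; 0 0 4 0 0 0 0.2; 0 0 4 0 0 0 0.2"
}}

```text
time: 14.7
eef_pos: [0.5892, 0.1863, 0.0609]
ee_rot: [1.0, -0.011, 0.001, 0.0]
contact_force: [-2.7, -0.8, 7.9]
grip_width: 0.295
```

Call:
{"method": "send_rows", "body": {
  "commands": "0 0 2 0 0 0 0.2; 0 0 4 0 0 0 0.2; 0 0 6 0 0 0 0.2; 0 0 6 0 0 0 0.2"
}}

```text
time: 15.2
eef_pos: [0.5893, 0.1863, 0.0604]
ee_rot: [1.0, -0.011, 0.001, 0.001]
contact_force: [-11.1, -3.7, 29.2]
grip_width: 0.296
```

```bash
python3 look.py l9
python3 - <<'E'
import cv2
from workcell import *
s=observe();print(s["eef_pos"],s["contact_force"],s["torque"])
im=cv2.imread("pics/l9w.png");cv2.imwrite("pics/l9z.png",cv2.resize(im[210:330,260:400],None,fx=5,fy=5,interpolation=cv2.INTER_CUBIC))
E
```

```text
15.2 [0.5893 0.1863 0.0604] [ 9.999e-01 -1.110e-02  7.000e-04  7.000e-04] [-11.1  -3.7  29.2] 0.2956926050676336
crop 238 143
crop 251 292
[0.58924994 0.18626131 0.06037978] [-10.76727228  -3.62681815  28.95770986] [-0.50957607  1.87296833 -0.02940034]
```

View pics/l9.png

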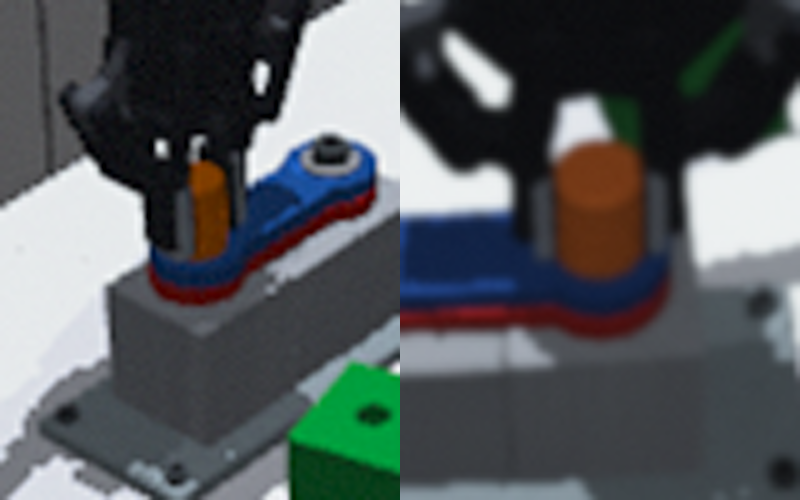

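View pics/l9z.png

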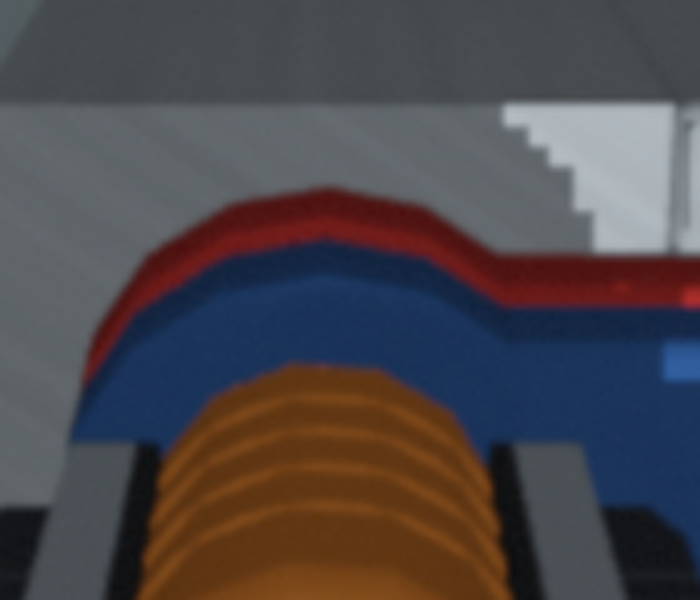

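Call:
{"method": "send_rows", "body": {
  "commands": "0 0 0 0 0 0 0.2; 0 0 0 0 0 0 0.3; 0 0 0 0 0 0 0.45; 0 0 0 0 0 0 0.6; 0 0 0 0 0 0 0.6; 0 0 -15 0 0 0 0.6; 0 0 -40 0 0 0 0.6; 0 0 -70 0 0 0 0.6"
}}

```text
time: 16.35
eef_pos: [0.589, 0.1864, 0.1315]
ee_rot: [1.0, -0.011, 0.001, 0.001]
contact_force: [0.5, -0.4, -0.5]
grip_width: 0.596
```

Call:
{"method": "send_rows", "body": {
  "commands": "0 30 -30 0 0 0 0.6; 0 60 -60 0 0 0 0.6; 0 60 -60 0 0 0 0.6"
}}

```text
time: 16.73
eef_pos: [0.5906, 0.1253, 0.1962]
ee_rot: [1.0, -0.012, 0.005, 0.0]
contact_force: [-0.8, 0.3, -0.8]
grip_width: 0.599
```

```bash
python3 look.py m1
python3 - <<'E'
import cv2
from workcell import *
import numpy as np
f=lambda im,x,y,w,h,s:cv2.resize(im[y:y+h,x:x+w],None,fx=s,fy=s,interpolation=cv2.INTER_CUBIC)
i1=snapshot("scene")[...,::-1];i2=snapshot("side")[...,::-1]
cv2.imwrite("pics/m1z.png",np.hstack([f(i1,240,145,80,100,5),f(i2,235,295,80,100,5)]))
E
```

```text
16.73 [0.5906 0.1253 0.1962] [ 9.999e-01 -1.240e-02  4.700e-03  2.000e-04] [-0.8  0.3 -0.8] 0.5991374080822084
crop 258 99
crop 245 202
```

View pics/m1z.png

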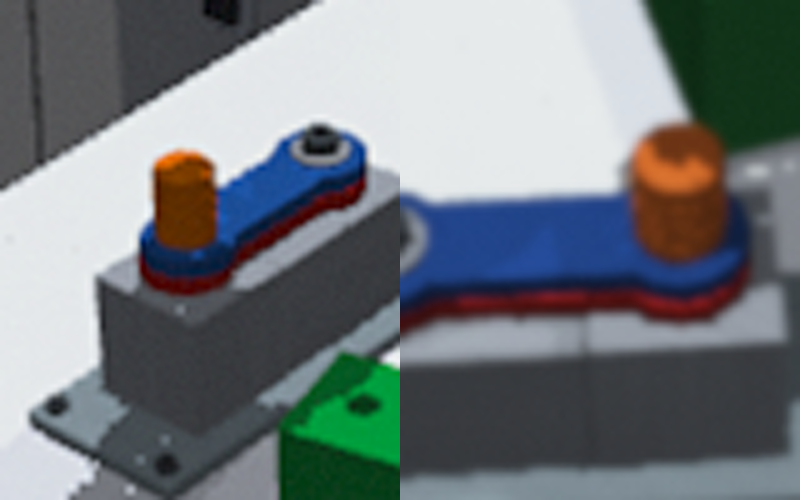

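View pics/m1w.png

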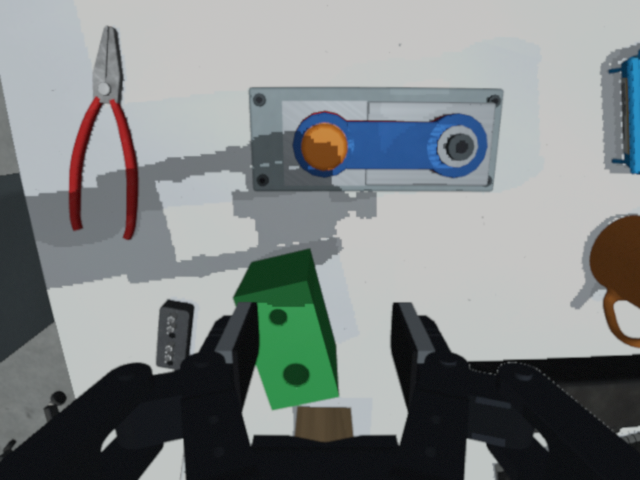

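Run:
```python
import cv2
from workcell import *
from h import *
f=lambda im,x,y,w,h,s:cv2.resize(im[y:y+h,x:x+w],None,fx=s,fy=s,interpolation=cv2.INTER_CUBIC)
i1=snapshot("scene")[...,::-1];i2=snapshot("side")[...,::-1]
cv2.imwrite("pics/m2.png",np.hstack([f(i1,260,165,40,50,10),f(i2,270,310,40,50,10)]))
im=cv2.imread("pics/m1w.png");cv2.imwrite("pics/m2w.png",f(im,240,75,270,125,2.9))
a=calibration("scene");b=calibration("side")
for z in(.128,.092):
  for cc,o in((a,(260,165)),(b,(270,310))):
    print(z,[((proj(cc,[.589+.014*np.cos(t),.1855+.014*np.sin(t),z-.0035])-o)*10).round().tolist() for t in np.arange(4)*np.pi/2])
```

```text
0.128 [[210.0, 112.0], [119.0, 117.0], [124.0, 166.0], [216.0, 161.0]]
0.128 [[106.0, 161.0], [209.0, 227.0], [296.0, 147.0], [193.0, 82.0]]
0.092 [[215.0, 250.0], [127.0, 255.0], [131.0, 305.0], [221.0, 300.0]]
0.092 [[113.0, 313.0], [213.0, 378.0], [297.0, 299.0], [197.0, 235.0]]
```

View pics/m2.png

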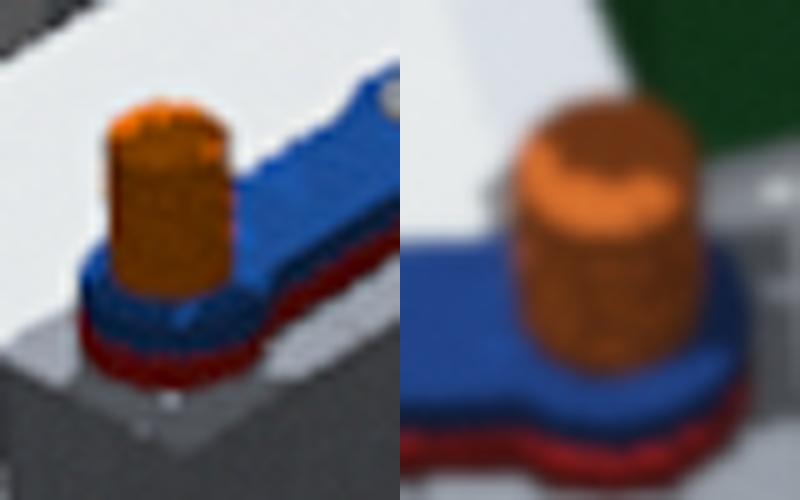

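View pics/m2w.png

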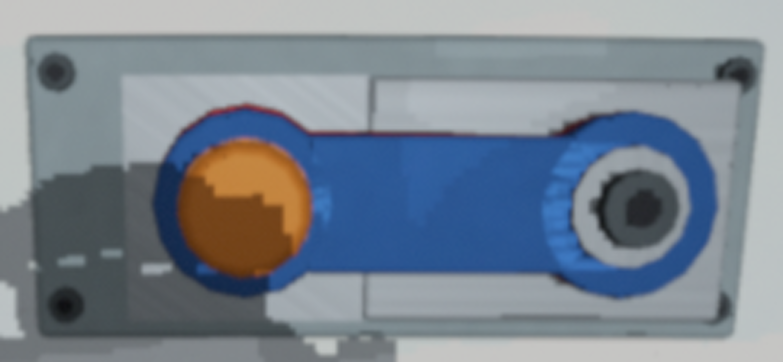

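Run:
```python
from workcell import *
s=observe();print(s["time"],s["contact_force"],s["joint_velocities"]);print(sign_off())
```

```text
17.075 [ 0.33968033 -0.6400449   0.32577133] [-1.18620423e-03  1.04156377e-03 -4.29213937e-03 -1.57196239e-03
 -1.78315571e-03  9.07577184e-05]
the job is handed in; nothing more can be done
None
```

The orange pin is through both links and in the bore, with its head down on the blue link and the two links in line. I handed the job in at 17.1 s with the gripper open and clear of everything.

**What I did:** I took the pin out of its stand and lowered its nose through the blue and red holes into the bore. I corrected sideways by 1 mm or less as I went, using the force readings. I then pressed it down against a firm stop and let go.

**Last checks:**
- **Seating:** At a 29 N press the arm stopped firmly. By grip geometry that puts the shoulder at about 91.5 mm, against the 92 mm link top. Pushing down took only 1–4 N on the way in, so I saw no sign of binding.
- **Appearance:** After release, the scene and side cameras show no gap under the head, with its lower edge where a seated pin should appear. The wrist view shows the two eyes lined up, with only a hairline of red at the blue edge. A gap well under 1 mm would not be visible, and I did not press again from above.
- **Bystanders:** In the last wrist view the pliers, the bit holder and the green look-alike appear unmoved. The marker and the black look-alike pin were not in my last views; they were undisturbed when I lifted the pin out of the stand.

**What failed or disagreed:**
- **First grasp missed:** The fingers closed just above the head, because their ends sat about 35 mm higher than the reported TCP suggested. I measured this from the pictures and grasped again lower down.
- **Nose position:** Before entry, the wrist camera and the two fixed cameras disagreed by 2–3 mm on where the nose stood across the links. I aimed between them and let the force readings settle it.

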